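Press a turned blank into the spring magazine

ROBOT

A 6-joint arm with a two-finger parallel gripper is mounted at the origin on the work surface. World frame = base frame: x ahead of the robot, y to its left, z up, the work surface at z = 0. Lengths are in m, angles in rad, forces in N, time in s.
With the tool pointing down it reaches from about 0.35 to 0.775 m from the base axis. Payload 7.3 kg.
Tool frame: the origin (TCP) lies where the fingers leave the gripper's body, on its centre line; the fingertips stand 66 mm ahead of it and the grasp point (between the pads) lies 47 mm ahead of it (robot.tips_ahead is the distance from the TCP to the fingertips, in m); z points along the fingers, y is the line along which they close (so a half turn about z gives the same grasp; the last joint's range is limited). The gripper opens to 92 mm and grips with 3 to 60 N. Pads are 19 mm wide; open, the fingers measure 130 mm over their backs; the gripper's body (75 mm by 190 mm) begins 47 mm behind the grasp point.
Start: joints at [1.139, 0.342, 1.524, -0, 1.275, -0.146], TCP at [0.148, 0.504, 0.292] pointing down, gripper open.
Joint ranges: [-2.53, 2.53], [-0.77, 2.02], [0.04, 2.7], [-1, 4.14], [0.28, 2.66], [-3.11, 3.11]. Speed limits (rad/s): [2.57, 2.57, 3.14, 3.14, 3.14, 3.14].

INTERFACE

Orientations are given as [roll, pitch, yaw] about the fixed x, y, z axes, in that order (R = Rz(yaw) Ry(pitch) Rx(roll)).
In Python, from cell import robot gives the robot as it stands.
- The arm moves only by the shell command python3 -m inch 'ROWS' [FORCE]. ROWS is a JSON object of lists of equal length, an entry for each row: "travel": the shift along the tool's x, y, z in mm, a list of three; "turn": the turn about the tool's z in units of 5 degrees (1.0 is 5 degrees); "claw": the closure, from -1 (fully open) to 1 (shut). A call has 1 to 12 rows; each row is the pose to reach, as a shift and turn from the pose commanded when the call began, along the tool's axes at that moment; what a row does not reach only later rows make up. A row lasts 1/10 s, in which the tool goes at most 50 mm and 8.59 degrees, less where a joint would pass 70% of its speed; a pose out of reach is approached as far as the arm can. A call with a gripper value outside its range is refused whole. The fingers move at their own pace and stop on an object; FORCE is the grip in N (left out, the last holds). Time passes only in rows, so rows that repeat a pose let the fingers close. It gives the time, the measured TCP pose, the force, the opening and the grip force at its end, in the units of the state.
- robot.observe(): the state, without advancing time (a new reading comes with each control period).
- robot.read_camera(name): name is "side" or "top" or "wrist"; returns a dict with "pixels" (480x640x3 uint8, red, green, blue), "fx", "fy", "cx", "cy" (pixels), "cam_to_world" (4x4, takes a point from camera to world coordinates). Camera axes: x right, y down, z forward; pixel columns grow to the right and rows downward; lengths in m; the calibration is good to about 2 mm. The wrist camera is an equidistant fisheye: a pixel r from the principal point sees the ray r / f radians off the axis. A picture is of the moment at which its call begins. There is no depth.
- robot.hand_in(): hands the job in; it is judged then, once.
The state is a dict: "time": time; "qpos": joint angles; "qvel": joint speeds; "joint_efforts": joint torques, N m; "tool_pos": TCP position; "tool_rot": TCP orientation; "contact_force": force on the tool from outside, world axes, zero at the start; "torque": the same for the moment, N m; "opening": finger opening in m; "grip_force": force on a finger pad.
Only numpy, scipy, OpenCV 4.12 (cv2) and the standard library are available. Lean on these libraries where they do the work, as an engineer would, in place of code of your own. Each camera call takes 0.05 s, during which the arm holds its last target. There are 200 camera calls.

TASK

Load the loose middle-sized wooden blank, the one that matches the spring magazine, into it: set the blank flat in the mouth between the four guide rods, above the blank already inside, and press it straight down against the spring until it snaps in below both catches. Let go and leave it held there.

Things in the scene. Friction and masses are not known exactly. Their poses are not given: they have to be found in the camera images.
- blank_center (a point): centre of the loose middle-sized blank, a plain disc of pale wood 56 mm across and 45 mm tall, standing flat, z along its axis. A smaller (38 mm) and a larger (74 mm) blank of the same wood and height stand near it and do not fit the magazine. Grip it across its diameter by the top 12 mm, so that the fingertips stay above the guide rods when it is set in the mouth.
- magazine_mouth (a point): centre of the spring magazine's mouth, 150 mm above the bench, level with the tops of its four upright 8 mm steel rods, which stand on a 49 mm square (sides along x and y; z up) on a fixed grey base of 110 x 150 mm. The bore is 61 mm; the rods' bent tops guide in a blank set up to 7 mm off. Set in the mouth, a blank rests on the sloped catches, its top 10 mm above the mouth.
- catch_level (a point): point on the magazine's axis 40 mm below the mouth, level with the flat undersides of its two sprung steel catches, which reach in from +y and -y, sloped on top, 46 mm apart. They give way outward as a blank goes down and snap in over it. Push its middle, e.g. with shut fingertips, with some 8 to 10 N until its top is 2 to 4 mm below this point (hard stop at 6 mm).
- follower (a joint): travel in m of the spring follower, an aluminium disc under the stack: 0 at its upper stop with the one 56 mm blank already inside (its top 1 mm below the catches), growing downward to a stop at 0.050; near 0.044 when two blanks are held below the catches. Its spring pushes up with 4 N at 0 and 10 N at 0.050.

How it is judged:
By the outcome, as a careful person would: the job done as asked, in the order asked, and still so for the second after the job is handed in, with the robot touching nothing.
It also fails if it takes over 45 s, if anything falls off the work surface, if the arm or the gripper's body presses on something with over 40 N, if the wrist force passes 120 N, or if a joint passes its speed limit or range.

## Working session

There is one attempt and no reset: what is moved stays moved. The work goes in short steps, Python scripts to look and compute and a shell command to move; the robot and the scene stay as the last step left them, time stands still between calls to the robot, and variables do not carry over. Pictures are saved under pics/ and viewed, at most 10 in all, crops included, and the job is handed in when it is done.

```bash
mkdir -p pics; ls; python3 - <<'E'
from cell import robot
import cv2,numpy as np
for n in("top","side"):
    c=robot.read_camera(n); cv2.imwrite(f"pics/{n}0.png",c["pixels"][:,:,::-1])
    print(n,c["fx"],c["fy"],c["cx"],c["cy"],np.round(c["cam_to_world"],4).tolist())
s=robot.observe();print(s)
E
```

```text
pics
top 495.0152104540562 495.0152104540562 317.21691657371014 231.82335478449244 [[0.0076, -0.9771, 0.2128, 0.3122], [-1.0, -0.008, -0.0014, 0.0197], [0.0031, -0.2128, -0.9771, 1.065], [0.0, 0.0, 0.0, 1.0]]
side 546.6868245223832 546.6868245223832 318.8767766079084 238.6663745795062 [[0.9412, -0.1411, 0.3071, 0.2706], [-0.3374, -0.4416, 0.8313, -0.6827], [0.0183, -0.886, -0.4632, 0.5252], [0.0, 0.0, 0.0, 1.0]]
{'time': 0.1, 'qpos': array([ 1.13903864e+00,  3.42656938e-01,  1.52493602e+00, -2.69462066e-06,
        1.27536963e+00, -1.45995158e-01]), 'qvel': array([ 0.00082174, -0.0016225 , -0.00224842,  0.00113944,  0.00155509,
       -0.00122548]), 'joint_efforts': array([ 2.12741172e-03, -4.32007670e+01, -2.44693440e+01,  7.21182232e-02,
        5.26067102e-02, -1.01691769e-04]), 'tool_pos': array([0.14785358, 0.50346677, 0.2916073 ]), 'tool_rot': array([-3.14023691e+00, -1.96745310e-04,  2.85583078e+00]), 'contact_force': array([-0.18285883, -0.11542226,  0.45657901]), 'torque': array([-0.00885468,  0.05938117, -0.03696378]), 'grip_force': 0.0, 'opening': 0.09189379755104066}
```

View pics/top0.png

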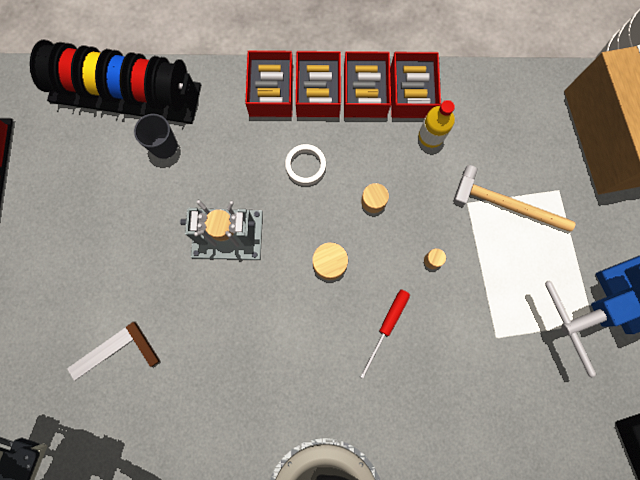

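View pics/side0.png

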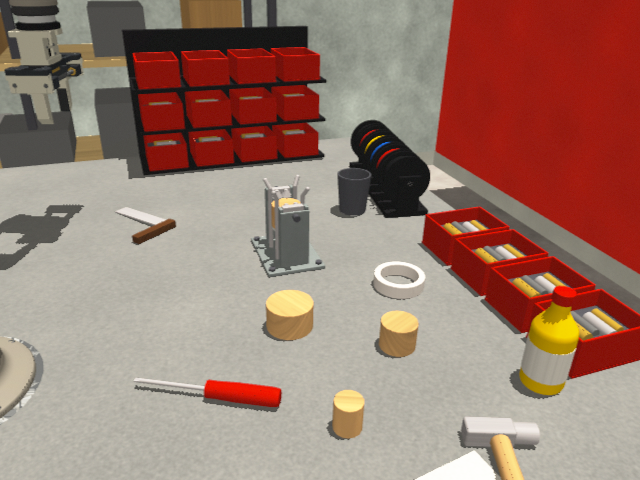

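The top view shows the middle blank at about (375,198), the large one at (330,261), the small one at (435,258), and the magazine at about (225,228). In the side view the middle blank is at (398,333) and the magazine at about (287,230).

```bash
cat > h.py <<'E'
import numpy as np,cv2
def proj(c,P):
    T=np.linalg.inv(c["cam_to_world"]);p=np.atleast_2d(P)@T[:3,:3].T+T[:3,3]
    return np.c_[c["fx"]*p[:,0]/p[:,2]+c["cx"],c["fy"]*p[:,1]/p[:,2]+c["cy"]]
def ray(c,uv,z):
    d=c["cam_to_world"][:3,:3]@[(uv[0]-c["cx"])/c["fx"],(uv[1]-c["cy"])/c["fy"],1]
    o=c["cam_to_world"][:3,3];return o+d*(z-o[2])/d[2]
def circ(x,y,z,r,n=60):
    t=np.linspace(0,2*np.pi,n);return np.c_[x+r*np.cos(t),y+r*np.sin(t),0*t+z]
E
python3 - <<'E'
from cell import robot
from h import *
from scipy.optimize import least_squares
cams={n:robot.read_camera(n) for n in("top","side")}
seeds={"top":(375,198),"side":(398,333)}
obs={}
for n,c in cams.items():
    hsv=cv2.cvtColor(c["pixels"],cv2.COLOR_RGB2HSV)
    m=cv2.inRange(hsv,(8,70,60),(28,255,255))
    k,l,st,ce=cv2.connectedComponentsWithStats(m)
    i=l[seeds[n][1],seeds[n][0]];obs[n]=ce[i]; print(n,st[i],ce[i])
def cen(c,x,y):
    pts=np.r_[proj(c,circ(x,y,0,.028)),proj(c,circ(x,y,.045,.028))].astype(np.float32)
    M=cv2.moments(cv2.convexHull(pts));return np.array([M["m10"],M["m01"]])/M["m00"]
for names in(["top"],["side"],["top","side"]):
    print(names,least_squares(lambda p:np.concatenate([cen(cams[n],*p)-obs[n] for n in names]),ray(cams["top"],seeds["top"],.03)[:2],diff_step=1e-3).x)
a=cams["top"]["pixels"][190:270,170:280];b=cams["side"]["pixels"][165:285,240:340]
a=cv2.resize(a,None,fx=4,fy=4,interpolation=2);b=cv2.resize(b,None,fx=3.3,fy=3.3,interpolation=2)
im=np.zeros((400,780,3),np.uint8);im[:320,:440]=a;im[:b.shape[0],445:445+b.shape[1]]=b
cv2.imwrite("pics/mag.png",im[:,:,::-1])
# rough magazine from top-view mouth, nominal
print(ray(cams["top"],(220,221),.150),ray(cams["top"],(218,222),.109))
E
```

```text
top [361 183  28  30 650] [374.39538462 197.54      ]
side [ 379  310   40   47 1549] [397.98192382 333.14331827]
['top'] [ 0.61644007 -0.10603408]
['side'] [ 0.61385259 -0.10365435]
['top', 'side'] [ 0.61451504 -0.10453173]
[0.53102268 0.20323754 0.15      ] [0.53875317 0.21532392 0.109     ]
```

View pics/mag.png

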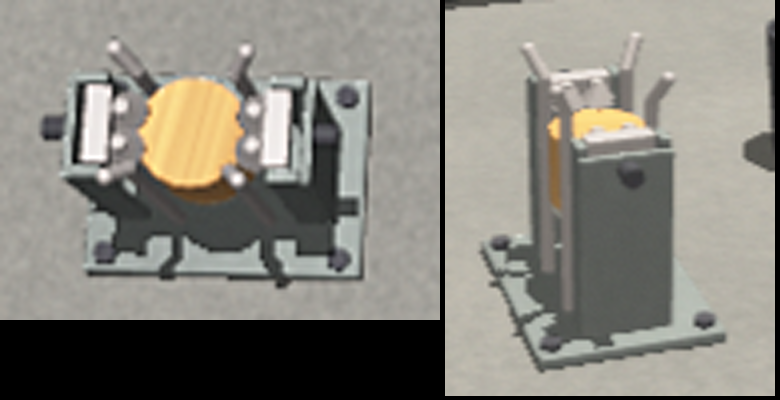

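The magazine is seen from above and from the side. In the top crop the rod tips are at (114,46), (246,49), (104,176) and (234,178), with the inner blank's top centred near (193,134). In the side crop the tips are at (530,48), (636,38), (568,88) and (668,78).

```bash
python3 - <<'E'
from cell import robot
from h import *
from scipy.optimize import least_squares
T=robot.read_camera("top");S=robot.read_camera("side")
t=np.array([(114,46),(246,49),(104,176),(234,178)])/4+[170,190]
s=(np.array([(530,48),(636,38),(568,88),(668,78)])-[445,0])/3.3+[240,165]
for c,p in((T,t),(S,s)):
    q=np.array([ray(c,u,.150) for u in p]);print(np.round(q,4).tolist(),q.mean(0))
print("face",ray(T,(218.2,223.3),.109))
f=lambda P:np.r_[proj(T,P)[0]-t.mean(0),proj(S,P)[0]-s.mean(0)]
print(least_squares(f,[.54,.2,.15]).x)
print(robot.tips_ahead)
E
```

```text
[[0.5691, 0.2463, 0.15], [0.5681, 0.183, 0.15], [0.5054, 0.2473, 0.15], [0.5049, 0.1859, 0.15]] [0.53689282 0.21563263 0.15      ]
[[0.5052, 0.244, 0.15], [0.567, 0.2413, 0.15], [0.5097, 0.1818, 0.15], [0.5654, 0.1792, 0.15]] [0.53684684 0.21158461 0.15      ]
face [0.53610805 0.21479473 0.109     ]
[0.53772157 0.21604103 0.1477466 ]
0.0655
```

```bash
cat > go.py <<'E'
import sys,numpy as np
from cell import robot
from scipy.spatial.transform import Rotation as R
# target: x y tip_z (m); yaw 90deg
x,y,zt=map(float,sys.argv[1:4])
s=robot.observe();r=R.from_euler("xyz",s["tool_rot"])
d=np.array([x,y,zt+robot.tips_ahead])-s["tool_pos"]
w=(r.inv()*R.from_euler("xyz",[np.pi,0,np.pi/2])).as_rotvec()
print("travel",np.round(r.inv().apply(d)*1e3,1),"turn",round(np.degrees(w[2])/5,2),"tilt",np.round(np.degrees(w[:2]),2))
print("t",s["time"],"tip",s["tool_pos"]-[0,0,robot.tips_ahead],"F",np.round(s["contact_force"],1),"open",s["opening"],"grip",s["grip_force"])
E
python3 go.py .615 -.1047 .15
```

```text
travel [-619.6 -451.9   76.7] turn 14.73 tilt [-0.02  0.02]
t 0.3 tip [0.14795587 0.50362587 0.22650046] F [0.3 0.1 0.3] open 0.09136654587510043 grip 0.0
```

```bash
python3 -m inch '{"travel":[[-620,-452,0],[-620,-452,0],[-620,-452,0],[-620,-452,0],[-620,-452,0],[-620,-452,0],[-620,-452,0],[-620,-452,0],[-620,-452,0],[-620,-452,0],[-620,-452,0],[-620,-452,0]],"turn":[14.7,14.7,14.7,14.7,14.7,14.7,14.7,14.7,14.7,14.7,14.7,14.7],"claw":[-1,-1,-1,-1,-1,-1,-1,-1,-1,-1,-1,-1]}' 20; python3 go.py .615 -.1047 .13
```

```text
time: 1.5
tool_pos: [0.5144, 0.0259, 0.2923]
tool_rot: [3.141, -0.0, 1.573]
contact_force: [0.8, 0.3, -0.5]
opening: 0.0914
grip_force: 0.0
travel [-130.8  100.3   96.8] turn 0.02 tilt [ 0.02 -0.01]
t 1.5 tip [0.51443228 0.02592757 0.22678852] F [ 0.8  0.3 -0.5] open 0.09143418849855181 grip 0.0
```

```bash
python3 -m inch '{"travel":[[-131,100,97],[-131,100,97],[-131,100,97],[-131,100,97],[-131,100,97],[-131,100,97],[-131,100,97]],"turn":[0,0,0,0,0,0,0],"claw":[-1,-1,-1,-1,-1,-1,-1]}'; python3 - <<'E'
from cell import robot
import cv2,numpy as np
c=robot.read_camera("wrist");cv2.imwrite("pics/w1.png",c["pixels"][:,:,::-1]);print(c["fx"],c["cx"],c["cy"],np.round(c["cam_to_world"],4).tolist(),robot.observe()["tool_pos"])
E
```

```text
time: 2.2
tool_pos: [0.6136, -0.102, 0.196]
tool_rot: [3.141, -0.0, 1.574]
contact_force: [-0.4, 0.5, -0.1]
opening: 0.0918
grip_force: 0.0
371.64829954431775 324.65075044210084 243.41647740638786 [[1.0, 0.0014, 0.0018, 0.6135], [0.0018, -0.9678, -0.2518, -0.0347], [0.0014, 0.2518, -0.9678, 0.2882], [0.0, 0.0, 0.0, 1.0]] [ 0.61369766 -0.10182477  0.19644121]
```

View pics/w1.png

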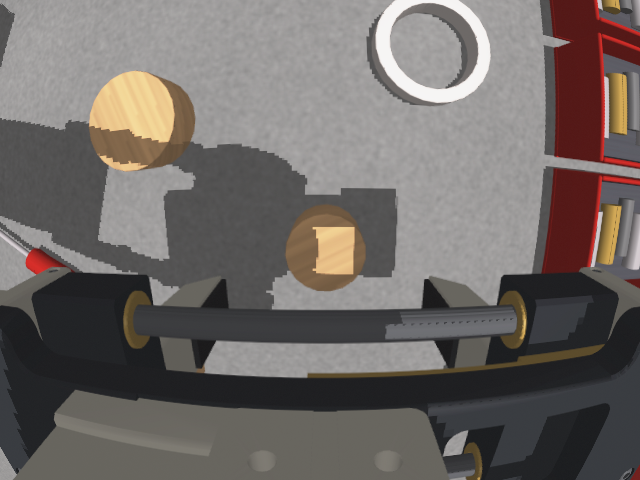

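The wrist view shows the blank between the fingers, spanning columns 286–365 and rows 205–291. I'll fit its outline.

```bash
python3 - <<'E'
from cell import robot
from h import *
from scipy.optimize import least_squares
c=robot.read_camera("wrist")
hsv=cv2.cvtColor(c["pixels"],cv2.COLOR_RGB2HSV)
m=cv2.inRange(hsv,(5,60,40),(28,255,255));m=cv2.morphologyEx(m,cv2.MORPH_CLOSE,np.ones((3,3)))
k,l,st,ce=cv2.connectedComponentsWithStats(m);i=l[235,335];print(st[i],ce[i])
T=np.linalg.inv(c["cam_to_world"])
def pf(P):
    p=P@T[:3,:3].T+T[:3,3];r=np.hypot(p[:,0],p[:,1]);a=np.arctan2(r,p[:,2])/r
    return np.c_[c["fx"]*a*p[:,0]+c["cx"],c["fy"]*a*p[:,1]+c["cy"]]
def box(p):
    q=np.r_[pf(circ(*p,0,.028,180)),pf(circ(*p,.045,.028,180))];return np.r_[q.min(0),q.max(0)]
b=st[i];o=np.array([b[0],b[1],b[0]+b[2],b[1]+b[3]])-.5
r=least_squares(lambda p:box(p)-o,[.615,-.105],diff_step=1e-3);print(r.x,r.fun)
E
python3 go.py .615 -.1047 .036
```

```text
[ 285  204   81   87 5401] [324.73597482 248.11683022]
[ 0.61437715 -0.10470597] [-0.40042317 -0.730057    0.40147637  0.72770728]
travel [-2.9  1.1 95.1] turn 0.04 tilt [0.1  0.02]
t 2.3 tip [ 0.61374692 -0.10176265  0.13111325] F [ 0.9 -0.2  1.4] open 0.09168871559713916 grip 0.0
```

```bash
python3 -m inch '{"travel":[[-2.9,0.5,40],[-2.9,0.5,70],[-2.9,0.5,90],[-2.9,0.5,95],[-2.9,0.5,95],[-2.9,0.5,95]],"turn":[0,0,0,0,0,0],"claw":[-1,-1,-1,-1,-1,-1]}' 25; python3 go.py .6144 -.1047 .0355
```

```text
time: 2.9
tool_pos: [0.6151, -0.1056, 0.102]
tool_rot: [3.139, 0.001, 1.574]
contact_force: [0.3, -0.2, 0.7]
opening: 0.0918
grip_force: 0.0
travel [ 0.9 -0.7  1. ] turn 0.03 tilt [0.16 0.04]
t 2.9 tip [ 0.61513719 -0.10556204  0.03652227] F [ 0.3 -0.2  0.7] open 0.09184904894611545 grip 0.0
```

```bash
python3 -m inch '{"travel":[[0.6,-0.7,0.8],[0.6,-0.7,0.8],[0.6,-0.7,0.8],[0.6,-0.7,0.8],[0.6,-0.7,0.8],[0.6,-0.7,0.8],[0.6,-0.7,0.8],[0.6,-0.7,0.8],[0.6,-0.7,0.8],[0.6,-0.7,0.8],[0.6,-0.7,0.8],[0.6,-0.7,0.8]],"turn":[0,0,0,0,0,0,0,0,0,0,0,0],"claw":[-1,1,1,1,1,1,1,1,1,1,1,1]}' 25; python3 go.py .5368 .2140 .24
```

```text
time: 4.1
tool_pos: [0.6136, -0.1052, 0.0994]
tool_rot: [3.142, -0.0, 1.573]
contact_force: [0.6, -0.5, 0.1]
opening: 0.0548
grip_force: 25.0
travel [ 319.4  -76.1 -206.1] turn 0.03 tilt [ 0. -0.]
t 4.1 tip [ 0.61362268 -0.10517584  0.03389699] F [ 0.6 -0.5  0.1] open 0.0548431046259479 grip 25.000004111789167
```

```bash
python3 -m inch '{"travel":[[0,0,-30],[0,0,-80],[0,0,-130],[0,0,-180],[40,-10,-206],[80,-20,-206],[130,-31,-206],[180,-43,-206],[230,-55,-206],[270,-64,-206],[300,-71,-206],[315,-75,-206]],"turn":[0,0,0,0,0,0,0,0,0,0,0,0],"claw":[1,1,1,1,1,1,1,1,1,1,1,1]}'; python3 go.py .5368 .2140 .24
```

```text
time: 5.3
tool_pos: [0.5368, 0.2123, 0.3053]
tool_rot: [-3.141, -0.001, 1.576]
contact_force: [-0.3, -1.0, -0.6]
opening: 0.0552
grip_force: 25.0
travel [ 1.7  0.  -0.2] turn 0.06 tilt [-0.03 -0.03]
t 5.3 tip [0.5367894  0.21226298 0.23979644] F [-0.3 -1.  -0.6] open 0.055160621435592826 grip 24.99966919538565
```

```bash
python3 -m inch '{"travel":[[1.7,0,20],[1.7,0,38],[1.7,0,46],[1.7,0,46],[1.7,0,46]],"turn":[0,0,0,0,0],"claw":[1,1,1,1,1]}'; python3 go.py .5368 .2140 .1945
python3 - <<'E'
from cell import robot
from h import *
t=robot.read_camera("top")["pixels"][185:275,165:285];s=robot.read_camera("side")["pixels"][130:270,230:350];w=robot.read_camera("wrist")["pixels"]
im=np.zeros((600,800,3),np.uint8)
im[:270,:360]=cv2.resize(t,(360,270),interpolation=2);im[:420,380:740]=cv2.resize(s,(360,420),interpolation=2);im[300:540,:320]=cv2.resize(w,(320,240))
cv2.imwrite("pics/c1.png",im[:,:,::-1])
E
```

```text
time: 5.8
tool_pos: [0.5384, 0.2109, 0.26]
tool_rot: [3.141, -0.0, 1.572]
contact_force: [0.4, 0.4, -0.8]
opening: 0.0549
grip_force: 25.0
travel [ 3.1 -1.6  0. ] turn 0.02 tilt [ 0.05 -0.01]
t 5.8 tip [0.53841166 0.21089803 0.19451512] F [ 0.4  0.4 -0.8] open 0.054878468807273574 grip 24.999890624312684
```

View pics/c1.png

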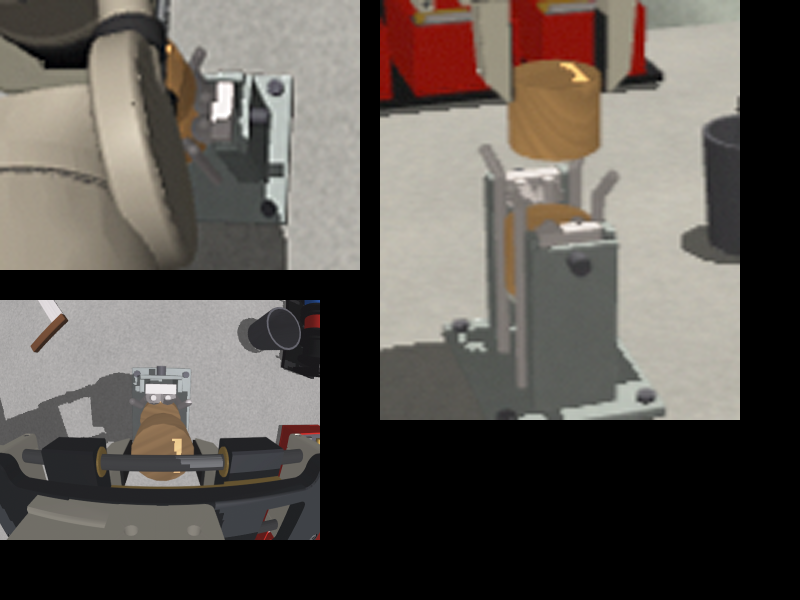

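The blank hangs above the mouth. In the side crop its top face is centred near (555,76), and in the wrist view it lines up with the rods at column ~161. I'll compare the two with the same camera and average the noisy pose reading.

```bash
python3 - <<'E'
from cell import robot
from h import *
P=[]
for _ in range(5):
    S=robot.read_camera("side");P.append(robot.observe()["tool_pos"])
P=np.array(P);print(P.mean(0),P.std(0))
hsv=cv2.cvtColor(S["pixels"],cv2.COLOR_RGB2HSV);m=cv2.inRange(hsv,(5,60,40),(28,255,255));m=cv2.morphologyEx(m,cv2.MORPH_CLOSE,np.ones((3,3)))
k,l,st,ce=cv2.connectedComponentsWithStats(m);i=l[165,285];b=st[i];print(b)
print("occluder-free bottom/extent obs",b[0],b[0]+b[2],b[1]+b[3])
zt=P.mean(0)[2]-.0655+.0111
from itertools import product
for x,y in [(.5368,.214),tuple(P.mean(0)[:2]),(.5368,.2116)]:
    q=np.r_[proj(S,circ(x,y,zt,.028)),proj(S,circ(x,y,zt-.045,.028))];print(x,y,q.min(0),q.max(0))
E
python3 go.py .5368 .2140 .1945
```

```text
[0.53812172 0.2113074  0.26001306] [1.08838339e-04 4.26661990e-05 1.97958801e-04]
[272 150  32  34 970]
occluder-free bottom/extent obs 272 304 184
0.5368 0.214 [270.67070247 149.365687  ] [302.12591055 183.77195182]
0.5381217204164758 0.21130740123460198 [271.79134655 149.75080361] [303.30224526 184.23352331]
0.5368 0.2116 [271.02757792 149.76770981] [302.54610605 184.25671523]
travel [ 2.7 -1.2 -0.3] turn 0.02 tilt [ 0.03 -0.01]
t 6.2 tip [0.53799351 0.21134801 0.19424879] F [ 0.3 -0.2 -1.3] open 0.054934804119451945 grip 24.99985413509421
```

```bash
python3 -m inch '{"travel":[[2,-1.3,0],[2,-1.3,10],[2,-1.3,20],[2,-1.3,28],[2,-1.3,34],[2,-1.3,38],[2,-1.3,38],[2,-1.3,38]],"turn":[0,0,0,0,0,0,0,0],"claw":[1,1,1,1,1,1,1,1]}'; python3 go.py .5365 .2135 .149
```

```text
time: 7.0
tool_pos: [0.5366, 0.2135, 0.2215]
tool_rot: [3.142, -0.0, 1.573]
contact_force: [-0.5, 1.1, -1.5]
opening: 0.0548
grip_force: 25.0
travel [ 0.  -0.1  7. ] turn 0.03 tilt [ 0.   -0.01]
t 7.0 tip [0.5366377  0.2134622  0.15596174] F [-0.5  1.1 -1.5] open 0.05478861306304302 grip 24.9998161860276
```

```bash
python3 -m inch '{"travel":[[0,0,2],[0,0,4],[0,0,5],[0,0,6],[0,0,6.5],[0,0,7],[0,0,7],[0,0,7]],"turn":[0,0,0,0,0,0,0,0],"claw":[1,1,1,1,1,1,1,1]}'; python3 go.py .5365 .2135 .149
python3 - <<'E'
from cell import robot
from h import *
s=robot.read_camera("side")["pixels"][130:270,230:350];w=robot.read_camera("wrist")["pixels"][150:400,150:500]
im=np.zeros((420,730,3),np.uint8)
im[:420,:360]=cv2.resize(s,(360,420),interpolation=2);im[:250,370:720]=w
cv2.imwrite("pics/c2.png",im[:,:,::-1])
E
```

```text
time: 7.8
tool_pos: [0.5366, 0.2134, 0.2144]
tool_rot: [-3.141, -0.0, 1.573]
contact_force: [-2.2, 3.2, 2.0]
opening: 0.055
grip_force: 25.0
travel [ 0.1 -0.1 -0.1] turn 0.03 tilt [-0.01 -0.01]
t 7.8 tip [0.53656122 0.21344154 0.14890045] F [-2.2  3.2  2. ] open 0.0549999454308326 grip 25.000563327921554
```

View pics/c2.png

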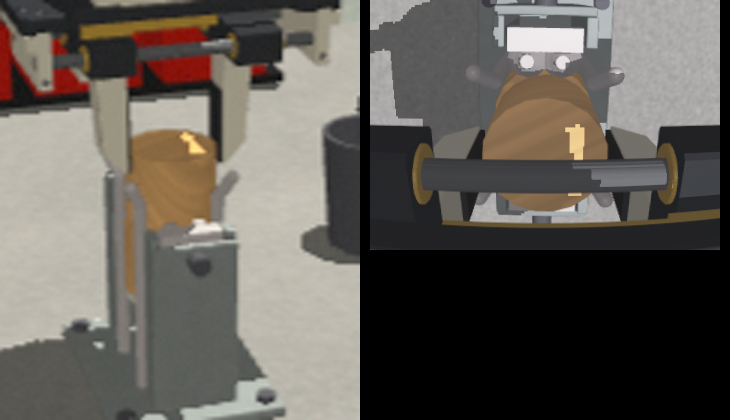

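The blank sits in the mouth between the rods, with its top near (170,140) in the side crop and the fingertips level with the rod tops. Next I release it and go up.

```bash
python3 -m inch '{"travel":[[0,0,0],[0,0,0],[0,0,0],[0,0,0],[0,0,0],[0,0,0],[0,0,-10],[0,0,-35],[0,0,-45],[0,0,-45]],"turn":[0,0,0,0,0,0,0,0,0,0],"claw":[-1,-1,-1,-1,-1,-1,-1,-1,-1,-1]}'; python3 - <<'E'
from cell import robot
from h import *
S=robot.read_camera("side");s=S["pixels"][130:270,230:350];w=robot.read_camera("wrist")["pixels"][150:400,150:500]
im=np.zeros((420,730,3),np.uint8)
im[:420,:360]=cv2.resize(s,(360,420),interpolation=2);im[:250,370:720]=w
cv2.imwrite("pics/c3.png",im[:,:,::-1])
for x,y in[(.5365,.2135)]:
    q=proj(S,circ(x,y,.160,.028));print((q.min(0)-[230,130])*3,(q.max(0)-[230,130])*3)
E
python3 go.py .5368 .2140 .180
```

```text
time: 8.9
tool_pos: [0.5374, 0.2136, 0.2615]
tool_rot: [3.137, -0.001, 1.573]
contact_force: [-0.2, 0.3, 0.1]
opening: 0.0916
grip_force: 0.0
[123.4496367  128.87500294] [215.85850022 162.63974043]
travel [ 0.7  0.4 13.7] turn 0.03 tilt [-0. -0.]
t 9.0 tip [0.53641789 0.21332893 0.19369186] F [ 0.8 -0.4 -0.1] open 0.0919711524473544 grip 0.0
```

View pics/c3.png

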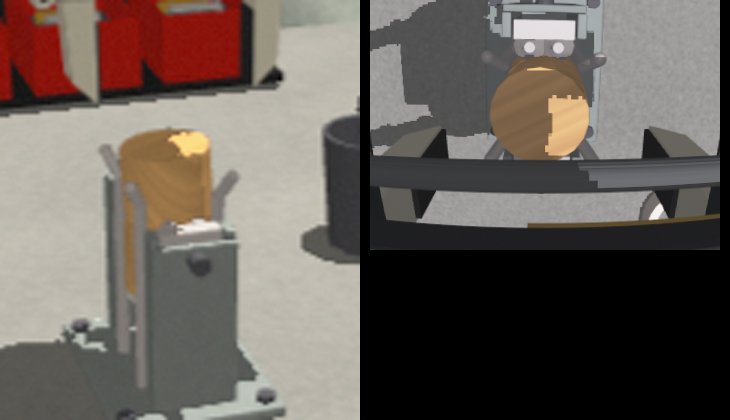

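The released blank stands upright in the mouth, shifted about 2 mm toward −x/+y, so the rods have centred it. I now shut the fingers and press its middle.

```bash
python3 -m inch '{"travel":[[1,-0.8,0],[1,-0.8,0],[1,-0.8,0],[1,-0.8,0],[1,-0.8,0],[1,-0.8,0],[1,-0.8,0],[1,-0.8,5],[1,-0.8,15],[1,-0.8,25],[1,-0.8,28],[1,-0.8,28]],"turn":[0,0,0,0,0,0,0,0,0,0,0,0],"claw":[1,1,1,1,1,1,1,1,1,1,1,1]}' 20; python3 go.py .5357 .2142 .160
```

```text
time: 10.2
tool_pos: [0.5355, 0.2143, 0.2304]
tool_rot: [-3.14, 0.0, 1.573]
contact_force: [0.8, 1.2, -0.3]
opening: 0.0016
grip_force: 0.0
travel [-0.1  0.2  4.9] turn 0.03 tilt [-0.11  0.02]
t 10.2 tip [0.53546109 0.21427175 0.16485852] F [ 0.8  1.2 -0.3] open 0.0016452439812353102 grip 0.0
```

```bash
python3 -m inch '{"travel":[[0,0,2],[0,0,4],[0,0,6],[0,0,8],[0,0,11],[0,0,14],[0,0,17],[0,0,20],[0,0,23],[0,0,26],[0,0,28],[0,0,28]],"turn":[0,0,0,0,0,0,0,0,0,0,0,0],"claw":[1,1,1,1,1,1,1,1,1,1,1,1]}'; python3 go.py .5357 .2142 .107
```

```text
time: 11.4
tool_pos: [0.5358, 0.2144, 0.2032]
tool_rot: [-3.142, -0.0, 1.573]
contact_force: [2.0, 0.4, 3.8]
opening: 0.0003
grip_force: 1.7
travel [-0.2 -0.1 30.7] turn 0.02 tilt [-0. -0.]
t 11.4 tip [0.53583655 0.21435493 0.13769077] F [2.  0.4 3.8] open 0.0002656282776872335 grip 1.6899384648149862
```

```bash
python3 -m inch '{"travel":[[0,0,3],[0,0,6],[0,0,9],[0,0,12],[0,0,15],[0,0,18],[0,0,21],[0,0,24],[0,0,26],[0,0,28],[0,0,29],[0,0,29]],"turn":[0,0,0,0,0,0,0,0,0,0,0,0],"claw":[1,1,1,1,1,1,1,1,1,1,1,1]}'; python3 go.py .5357 .2142 .107
```

```text
time: 12.6
tool_pos: [0.5365, 0.2145, 0.1751]
tool_rot: [3.139, -0.001, 1.573]
contact_force: [2.5, -0.1, 7.3]
opening: 0.0001
grip_force: 3.7
travel [-0.3 -0.8  2.6] turn 0.03 tilt [ 0.12 -0.03]
t 12.6 tip [0.53646681 0.21447846 0.10959381] F [ 2.5 -0.1  7.3] open 0.00011092564813917883 grip 3.744724589269026
```

```bash
python3 -m inch '{"travel":[[0,0,1],[0,0,2],[0,0,3],[0,0,3],[0,0,3],[0,0,3]],"turn":[0,0,0,0,0,0],"claw":[1,1,1,1,1,1]}'; python3 go.py .5357 .2142 .107;python3 - <<'E'
from cell import robot
from h import *
s=robot.read_camera("side")["pixels"][140:270,230:350]
print(robot.observe()["tool_pos"],robot.observe()["contact_force"])
cv2.imwrite("pics/c4.png",cv2.resize(s,(480,520),interpolation=2)[:,:,::-1])
E
```

```text
time: 13.2
tool_pos: [0.5366, 0.2145, 0.1723]
tool_rot: [3.139, -0.001, 1.573]
contact_force: [3.3, -1.0, 8.0]
opening: 0.0004
grip_force: 3.9
travel [-0.3 -0.9 -0.2] turn 0.02 tilt [ 0.15 -0.04]
t 13.2 tip [0.53661241 0.21450675 0.10684536] F [ 3.3 -1.   8. ] open 0.00041830897311082173 grip 3.906182511127554
[0.53662608 0.21451057 0.17238018] [2.80901799 0.28396529 5.91506705]
```

View pics/c4.png

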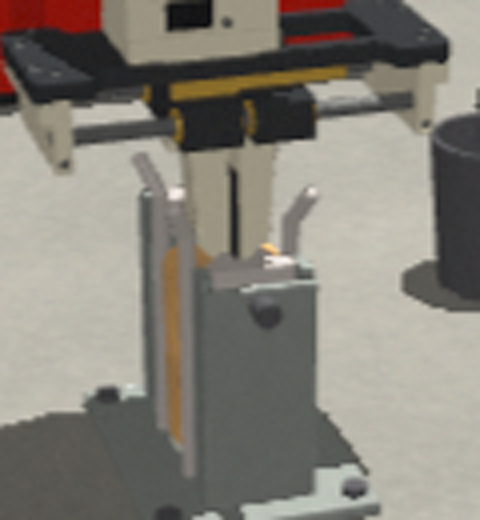

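The fingers are down inside the mouth and the blank's top, near (230,255), is at catch level. I back off slowly and watch the force.

```bash
python3 -m inch '{"travel":[[0,0,0],[0,0,-1],[0,0,-2],[0,0,-3],[0,0,-4],[0,0,-5],[0,0,-6],[0,0,-6],[0,0,-6]],"turn":[0,0,0,0,0,0,0,0,0],"claw":[1,1,1,1,1,1,1,1,1]}'; python3 go.py .5357 .2142 .107
```

```text
time: 14.15
tool_pos: [0.5354, 0.2143, 0.1769]
tool_rot: [-3.14, 0.0, 1.573]
contact_force: [-0.5, 0.0, -0.3]
opening: 0.0005
grip_force: 0.0
travel [-0.1  0.3  4.4] turn 0.03 tilt [-0.08  0.01]
t 14.15 tip [0.5354026  0.21434471 0.11143297] F [-0.5  0.  -0.3] open 0.0004810236666478118 grip 0.0
```

Force is zero, so the catches are holding the blank. I retreat straight up and to the side, then look.

```bash
python3 -m inch '{"travel":[[0,0,-20],[0,0,-50],[0,0,-90],[0,0,-120],[-40,0,-130],[-90,0,-130],[-140,0,-130],[-190,0,-130],[-220,0,-130],[-220,0,-130],[-220,0,-130],[-220,0,-130]],"turn":[0,0,0,0,0,0,0,0,0,0,0,0],"claw":[1,1,1,1,1,1,1,1,1,1,1,1]}'; python3 - <<'E'
from cell import robot
from h import *
t=robot.read_camera("top")["pixels"][190:270,170:280];s=robot.read_camera("side")["pixels"][165:285,240:340]
im=np.zeros((400,780,3),np.uint8);im[:320,:440]=cv2.resize(t,None,fx=4,fy=4,interpolation=2);b=cv2.resize(s,None,fx=3.3,fy=3.3,interpolation=2);im[:b.shape[0],445:445+b.shape[1]]=b
cv2.imwrite("pics/c5.png",im[:,:,::-1])
E
```

```text
time: 15.35
tool_pos: [0.5362, -0.0046, 0.3073]
tool_rot: [-3.141, -0.001, 1.574]
contact_force: [0.3, 0.8, -0.3]
opening: 0.001
grip_force: 0.0
```

View pics/c5.png

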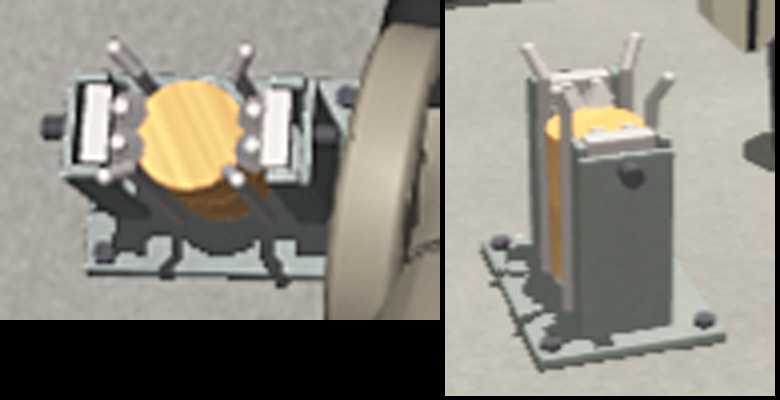

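The blank's top (top crop ≈(191,135)) is under both catches at the level of the original blank. The wood column in the side crop now reaches lower (to ≈(555,280)), so two blanks are held.

```bash
python3 -c "
from cell import robot
print(robot.hand_in())"
```

```text
the job is handed in; nothing more can be done
None
```

The middle blank is in the magazine, held below both catches with the arm clear; the final camera views show it, and the job was handed in about 15 s into the 45 s limit.

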